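# Fit the beater disc of a breadcrumb mill on its drive pins

### The arm

A 7-joint arm with a two-finger parallel gripper is mounted at the origin on the work surface. World frame = base frame: x ahead of the robot, y to its left, z up, the work surface at z = 0. Lengths are in m, angles in rad, forces in N, time in s.
With the tool pointing down it reaches from about 0.4 to 0.85 m from the base axis. Payload 10.4 kg.
Tool frame: the origin (TCP) lies midway between the tips of the shut fingers; the grasp point (between the pads) lies 19 mm behind it; z points along the fingers, x is the direction in which the jaws open and shut, and the axes are right-handed (so a half turn about z gives the same grasp; the last joint's range is limited). The gripper opens to 85 mm and grips with 20 to 120 N. Pads are 22 mm wide; open, the fingers measure 114 mm over their backs; the gripper's body (76 mm by 85 mm) begins 54 mm behind the grasp point. The pads swing forward as they close: fully open they stand 13 mm farther back than shut.
Start: joints at [-1.165, 0.332, -0.065, 1.46, 0.022, 1.35, -0.088], TCP at [0.26, 0.568, 0.231] pointing down, gripper open.
Joint ranges: [-2.6, 2.6], [-0.5, 2.12], [-1.47, 1.34], [0.16, 2.42], [-1.27, 4.41], [0.06, 2.06], [-2.6, 2.6]. Speed limits (rad/s): [2.22, 2.22, 2.79, 2.79, 3.14, 3.14, 3.14].

### API

Orientations are given as a unit quaternion [x, y, z, w].
In Python, from workcell import monitor, eyes, ticket, models gives the robot as it stands.
- The arm moves only by the tool servo_tool, never from a script. Its argument "motion" is a list of rows, each a list of 7 numbers: the opening, from 0 (shut) to 1 (fully open), then the shift along the tool's x, y, z in m, then the turn, a rotation vector about the tool's x, y, z in degrees. In form: [[fingers, tx, ty, tz, rx, ry, rz], ...]. A call has 1 to 20 rows; each row is the pose to reach, as a shift and turn from the pose commanded when the call began, along the tool's axes at that moment; what a row does not reach only later rows make up. A row lasts 1/8 s, in which the tool goes at most 62.5 mm and 10.7 degrees, less where a joint would pass 70% of its speed; a pose out of reach is approached as far as the arm can. A call with a gripper value outside its range is refused whole. The fingers move at their own pace and stop on an object; "grip_force" is the grip in N (left out, the last holds). Time passes only in rows, so rows that repeat a pose let the fingers close. It gives the time, the measured TCP pose, the force and the opening at its end, in the units of the state.
- monitor.get_obs(): the state, without advancing time (a new reading comes with each control period).
- eyes.camera(name): name is "scene" or "top" or "wrist"; returns (picture, depth): 420x560x3 uint8, blue, green, red; 420x560 float32, m along the optical axis (not along the pixel's ray), 0 where there is no reading.
- eyes.camera_info(name): a dict with "intrinsics" (3x3 intrinsics, pixels), "extrinsics" (4x4, takes a point from world to camera coordinates); the wrist camera has in their place "tool_from_camera" (4x4, takes a point from camera to tool coordinates, whose origin is the TCP and whose axes are the tool frame's). Camera axes: x right, y down, z forward; pixel columns grow to the right and rows downward; lengths in m; the calibration is good to about 2 mm. A picture is of the moment at which its call begins: read the wrist's pose just before it. camera_info takes no time and is no camera call.
- ticket.hand_in(): hands the job in, once; it reports no verdict.
Trained networks look in the newest picture that a camera, given by its name, has taken for a name from the list of things; names that differ only in an ending like _2 or _b are one class to them, and where a whole thing is asked for, a point or a joint stands for the part that bears it (a point fixed in the world has none). Each returns a list of dicts, best first, with "confidence" (0 to 1); they miss things now and then, are a little off and sometimes report something else, mostly with a low value. They report only what shows in the picture. A call takes as long as a camera call.
- models.boxes_of(camera, thing): "point" ([x, y, z] in m, in the coordinates of the camera as it stood for that picture, good to about 4 mm: the middle of the surface that is visible of it).
The state is a dict: "clock": time; "joint_pos": joint angles; "joint_velocities": joint speeds; "tau": joint torques, N m; "position": TCP position; "ee_rot": TCP orientation; "ft_force": force on the tool from outside, world axes, zero at the start; "torque": the same for the moment, N m; "grip_width": opening from 0.0 (shut) to 1.0 (fully open).
Only numpy, scipy, OpenCV 4.12 (cv2) and the standard library are available. Lean on these libraries where they do the work, as an engineer would, in place of code of your own. Each camera call takes 0.05 s, during which the arm holds its last target. There are 200 camera calls.

### The job

The breadcrumb mill is being put back together after washing: its beater disc sits on the shaft, held up by the stiff seal ring. Without lifting it off, turn the disc clockwise by pushing gently on its edge or beaters (12 N at most, the drive pins are slender) until its rim notch comes round to the mark on the chamber rim and you feel it come up against the pins. Then slip the black hub knob over the shaft and press the disc fully home with it, knob flush on the hub, pressing (or leaning on the mill) with no more than 25 N, let go, and leave the rest of the bench as it is.

Things in the scene. Friction and masses are not known exactly. Their poses are not given: they have to be found in the camera images.
- mill: Breadcrumb mill, fixed: steel drum 264 mm in diameter with an open round chamber on top; chute on its -x side out to 170 mm from the axis, below 135 mm; grey switch box beside it (149 degrees clockwise from +x), out to 175 mm, below 105 mm. Origin: centre of the underside, on the bench; z is the shaft's axis. Chamber wall 234 mm inside, 246 mm outside, rim 187 mm above the origin.
- mark (a point): The mark: a raised dark steel bar, 18 x 9 x 5 mm, radial, on top of the chamber rim at the mill's -x side. This point lies at its inner end: 112 mm from the shaft axis, 187 mm above the bench.
- drive (a point): Point on the shaft axis at the top of the drive plate in the mill (140 mm in diameter), 150 mm above the bench. Under the disc it carries 3 pins, 8 mm thick, 8 mm tall, 55 mm from the axis, 110, 120, 130 degrees apart. The brake holds the shaft still but parks it roughly: the angle where the disc comes up against the pins and can go home is hidden, anywhere within 15 degrees either side of the mark.
- shaft_end (a point): Top of the shaft, on its axis, 200 mm above the bench. The shaft is 14 mm thick; its last 4 mm are coned to 9 mm. On it, under the hub, sits a rubber seal ring that holds the disc 5 mm above home; it slides down the shaft under 8 N (weight of disc and knob included, so press with 3 to 5 N more) and stays down. Then the disc stops hard on the drive plate.
- disc: Beater disc, loose, aluminium, 0.28 to 0.44 kg: plate 190 mm in diameter, 4 mm thick, top 13 mm above the origin; hub 44 mm in diameter, top 28 mm above the origin, bore 15 mm. Origin: on the axis, on the underside: 155 mm above the bench at first, 150 mm fully home. It starts 0.6 to 1.3 rad counterclockwise (from above) of the mark and is to be turned clockwise, with about 1 N at a beater.
- notch (a point): The rim notch, 20 mm wide and 13 mm deep, on the disc's -x side; this point is in its middle, 85 mm from the axis, at the plate's top. Under the disc each pin runs in a shallow blind groove; at the groove's end the disc stops hard, and only there (from the stop to about 2 degrees before it) lies the deep pocket into which the pin can go; elsewhere the disc goes down no more than 1.2 mm.
- beater1 (a point): Beater 1: upright radial steel blade on the disc, 60 degrees counterclockwise of the notch; it reaches from 56 to 90 mm from the axis, is 8 mm thick and stands from 13 to 37 mm above the disc's origin. This point: middle of its top edge, 73 mm from the axis.
- beater2 (a point): Beater 2, the same, opposite the notch (180 degrees). This point: middle of its top edge.
- beater3 (a point): Beater 3, the same, 60 degrees clockwise of the notch. This point: middle of its top edge.
- knob: Hub knob, black plastic, twelve-sided, 36 mm across, 40 mm tall (round cap 37 mm for the top 10 mm), about 0.06 kg, standing on the bench, bore down. Origin: centre of the underside. Blind bore 16.4 mm wide, 30 mm deep, mouth widened to 19 mm for 3 mm. No thread: it slips over the 14 mm shaft end and sits on the hub; home, its origin is 28 mm above the disc's.
- cutter: Bystander: round steel pastry cutter, a thin ring 60 mm in diameter and 40 mm tall. Origin: centre of the underside.
- scoop: Bystander: aluminium scoop, pan 100 x 70 x 35 mm with a handle to its -x side, out to 150 mm. Origin: under the pan's centre.
- scraper: Bystander: dough scraper lying flat, steel blade 75 x 120 mm, wooden grip 24 mm thick along its -x edge. Origin: under the blade's centre.
- oil: Bystander: clear bottle, 68 mm in diameter, 170 mm tall. Origin: centre of the underside.
- tin: Bystander: plain tin, 72 mm in diameter, 100 mm tall. Origin: centre of the underside.
- brush: Bystander: flat pastry brush lying on the bench.
- bowl: Bystander: small steel bowl, 130 mm across the rim, 55 mm tall. Origin: centre of the underside.

How it is judged:
At the end, for the whole second after the job is handed in: The disc lies level on the drive plate (within 2 mm of fully home) with its notch at the mark (within about 17 degrees), the knob sits upright over the shaft on the disc's hub (within 2 mm of flush), and both are at rest (z of disc in the frame of mill below 0.152 m and horizontal distance between notch and mark below 0.041 m and angle between disc's own z axis and vertical below 0.03 rad and horizontal distance between knob and disc below 0.004 m and z of knob in the frame of disc below 0.03 m and angle between knob's own z axis and vertical below 0.06 rad and linear speed of each of knob, disc below 0.02 m/s); the robot touches nothing.
It fails at once if the robot pushes on the disc itself with more than 12 N (contact force between any of the arm, the fingers and disc above 12 N).
It fails at once if the knob is pressed on the disc with more than 25 N (contact force between knob and disc above 25 N).
It fails at once if the robot leans on the mill with more than 25 N (contact force between any of the arm, the fingers and mill above 25 N).
It fails at once if the disc is lifted off its pins (origin more than 20 mm above home) (z of disc in the frame of mill above 0.17 m).
It fails at once if a bystander is moved by more than 20 mm (distance of any of cutter, scoop, scraper, oil, tin, brush, bowl from where it was at the start of the episode above 0.02 m).
It also fails if it takes over 69 s, if anything falls off the work surface, if the arm or the gripper's body presses on something with over 40 N, if the wrist force passes 120 N, or if a joint passes its speed limit or range.

## Working session

There is one attempt and no reset: what is moved stays moved. The work goes in short steps, Python scripts to look and compute and a tool call to move; the robot and the scene stay as the last step left them, time stands still between calls to the robot, and variables do not carry over. Pictures are saved under pics/ and viewed, about 8 in all and at most 12, crops included, and the job is handed in when it is done.

Besides the shell and the picture viewer there is one more tool, called as name(argument=value, ...), one argument or row to a line, values as JSON. servo_tool: Moves the arm, as the interface text tells. Its arguments: {"type":"object","properties":{"motion":{"type":"array"},"grip_force":{"type":"number"}},"required":["motion"]}

```bash
ls; mkdir -p pics; cat > h.py <<'E'
import numpy as np, cv2
from scipy.spatial.transform import Rotation as R
from workcell import monitor, eyes, ticket, models
def T_wc(cam, obs=None):
    i=eyes.camera_info(cam)
    if cam!="wrist": return np.linalg.inv(np.array(i["extrinsics"]))
    o=obs or monitor.get_obs(); T=np.eye(4); T[:3,:3]=R.from_quat(o["ee_rot"]).as_matrix(); T[:3,3]=o["position"]
    return T@np.array(i["tool_from_camera"])
def find(cam,things,T):
    for t in things:
        for d in models.boxes_of(cam,t)[:2]:
            p=T@np.r_[d["point"],1]; print(cam,t,round(d["confidence"],2),p[:3].round(4))
def cloud(cam,depth,T):
    K=np.array(eyes.camera_info(cam)["intrinsics"]); v,u=np.indices(depth.shape)
    P=np.stack([(u-K[0,2])/K[0,0]*depth,(v-K[1,2])/K[1,1]*depth,depth,np.ones_like(depth)],-1)
    W=(P@T.T)[...,:3]; W[depth==0]=np.nan; return W
def proj(cam,p,T):
    K=np.array(eyes.camera_info(cam)["intrinsics"]); c=np.linalg.inv(T)@np.r_[p,1]; q=K@c[:3]; return q[:2]/q[2]
E
cat > a.py <<'E'
from h import *
o=monitor.get_obs(); print({k:np.round(v,3) for k,v in o.items()})
ims=[]
for c in ["scene","top"]:
    T=T_wc(c); im,d=eyes.camera(c); ims.append(im); np.savez(c+".npz",im=im,d=d)
    print(T.round(3).tolist())
    find(c,["mill","mark","shaft_end","disc","notch","beater1","beater2","beater3","knob"]+([ "cutter","scoop","scraper","oil","tin","brush","bowl"] if c=="top" else []),T)
cv2.imwrite("pics/1.png",ims[0]);cv2.imwrite("pics/2.png",ims[1])
E
python3 a.py
```

```text
pics
{'clock': np.float64(0.0), 'joint_pos': array([-1.165,  0.333, -0.065,  1.461,  0.022,  1.35 , -0.088]), 'joint_velocities': array([ 0.001, -0.   , -0.   , -0.002,  0.001,  0.001, -0.   ]), 'tau': array([ 1.0000e-03, -6.2544e+01,  5.0000e-02, -3.9161e+01,  1.6000e-02,
        1.0000e-02,  0.0000e+00]), 'position': array([0.26 , 0.568, 0.231]), 'ee_rot': array([ 0.841,  0.54 , -0.001,  0.   ]), 'ft_force': array([-0.987, -0.346, -0.593]), 'torque': array([-0.034, -0.011, -0.047]), 'grip_width': np.float64(1.002)}
[[0.389, 0.49, -0.78, 1.504], [0.921, -0.223, 0.319, -0.402], [-0.018, -0.843, -0.538, 0.829], [0.0, 0.0, 0.0, 1.0]]
scene mill 0.73 [ 0.6281 -0.067   0.1258]
scene mark 0.61 [ 0.6273 -0.0674  0.1325]
scene mark 0.31 [ 0.4569 -0.3464  0.0258]
scene shaft_end 0.9 [ 0.6303 -0.0699  0.1275]
scene disc 0.64 [ 0.549  -0.0333  0.1642]
scene notch 0.94 [ 0.5459 -0.0302  0.1642]
scene beater1 0.56 [ 0.552  -0.026   0.1648]
scene beater2 0.56 [ 0.552  -0.026   0.1648]
scene beater3 0.56 [ 0.552  -0.026   0.1648]
scene knob 0.56 [ 0.4574 -0.3463  0.0286]
scene knob 0.51 [ 0.5485 -
[... 281 characters left out ...]
4732 -0.0456  0.143 ]
top disc 0.93 [ 0.529  -0.024   0.1641]
top notch 0.74 [ 0.5339 -0.023   0.1685]
top notch 0.6 [ 0.4728 -0.0433  0.1392]
top beater1 0.58 [ 0.5306 -0.0175  0.1697]
top beater2 0.58 [ 0.5306 -0.0175  0.1697]
top beater3 0.58 [ 0.5306 -0.0175  0.1697]
top knob 0.46 [ 0.4436 -0.337   0.0345]
top knob 0.45 [ 0.4725 -0.0455  0.1419]
top cutter 0.55 [0.4314 0.3623 0.0293]
top cutter 0.52 [0.2871 0.4161 0.0247]
top scoop 0.65 [0.6985 0.3804 0.0066]
top scraper 0.65 [ 0.6714 -0.3443  0.0027]
top oil 0.82 [0.7279 0.215  0.1154]
top tin 0.85 [ 0.7225 -0.1976  0.0989]
top brush 0.74 [ 0.3059 -0.4191  0.018 ]
top bowl 0.86 [0.2899 0.4191 0.0255]
top bowl 0.66 [0.4344 0.3615 0.0315]
```

View pics/1.png

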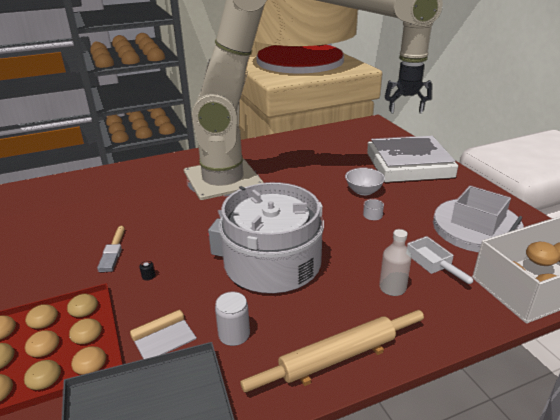

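View pics/2.png

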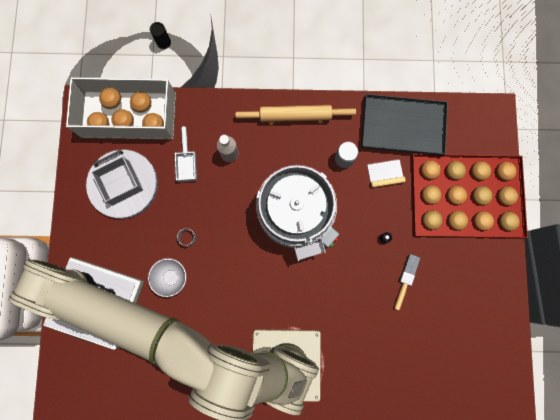

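Scene: mill at about (268,235), knob (147,270). Top: mill centre about (297,203), chute (308,252), switch box (330,237), knob (386,238). I'll zoom and fit the rim.

```bash
cat > b.py <<'E'
from h import *
from scipy.optimize import least_squares
S={c:np.load(c+".npz") for c in["scene","top"]}
a=cv2.resize(S["top"]["im"][155:270,240:350],None,fx=5,fy=5,interpolation=cv2.INTER_CUBIC)
cv2.imwrite("pics/3.png",a)
for c in S:
    W=cloud(c,S[c]["d"],T_wc(c)); 
    m=(abs(W[...,2]-.187)<.004)&(np.hypot(W[...,0]-.53,W[...,1]+.025)<.15); P=W[m]
    f=least_squares(lambda q:np.hypot(P[:,0]-q[0],P[:,1]-q[1])-.120,[.53,-.03],loss="soft_l1",f_scale=.003); print(c,len(P),f.x.round(4),np.abs(f.fun).mean().round(4))
    cx=f.x
    m=(W[...,2]>.189)&(W[...,2]<.215)&(np.hypot(W[...,0]-cx[0],W[...,1]-cx[1])<.135)
    for p in W[m]: 
        d=p[:2]-cx; print(p.round(3), 'r',np.hypot(*d).round(3),'az',np.degrees(np.arctan2(d[1],d[0])).round())
    m=(W[...,2]>.02)&(W[...,2]<.05)&(np.hypot(W[...,0]-.447,W[...,1]+.34)<.03); P=W[m]; print('knob',len(P),P.mean(0),P.min(0),P.max(0)); t=P[P[:,2]>.037]; print(len(t),t.mean(0) if len(t) else 0)
E
python3 b.py
```

```text
scene 696 [ 0.5326 -0.0245] 0.015
[ 0.412 -0.061  0.191] r 0.126 az -163.0
[ 0.412 -0.059  0.191] r 0.125 az -164.0
[ 0.415 -0.068  0.191] r 0.126 az -160.0
[ 0.416 -0.066  0.191] r 0.123 az -161.0
[ 0.414 -0.062  0.189] r 0.124 az -162.0
[ 0.419 -0.061  0.192] r 0.119 az -162.0
[ 0.419 -0.058  0.191] r 0.119 az -164.0
[ 0.418 -0.055  0.19 ] r 0.118 az -165.0
[ 0.422 -0.065  0.191] r 0.117 az -160.0
[ 0.423 -0.062  0.19 ] r 0.116 az -161.0
[ 0.426 -0.061  0.192] r 0.113 az -161.0
[ 0.425 -0.057  0.19 ] r 0.113 az -163.0
[ 0.425 -0.055  0.19 ] r 0.112 az -164.0
[ 0.427 -0.064  0.19 ] r 0.113 az -160.0
[ 0.427 -0.061  0.189] r 0.112 az -161.0
[ 0.429 -0.056  0.189] r 0.108 az -163.0
[ 0.442 -0.041  0.189] r 0.092 az -170.0
[ 0.446 -0.039  0.191] r 0.088 az -170.0
[ 0.446 -0.037  0.19 ] r 0.088 az -172.0
[ 0.446 -0.034  0.19 ] r 0.087 az -174.0
[ 0.449 -0.041  0.19 ] r 0.085 az -169.0
[ 0.454 -0.04   0.192] r 0.08 az -169.0
[ 0.451 -0.036  0.19 ] r 0.082 az -172.0
[ 0.453 -0.034  0.191] r 0.08 az -173.0
[ 0.455 -0.04   0.19 ] r 0.079 az -169.0
[ 0.458 -0.039  0.191] r 0.076 az -169.0
[ 
[... 11275 characters left out ...]
8 az 175.0
[ 0.414 -0.02   0.19 ] r 0.117 az 178.0
[ 0.414 -0.023  0.19 ] r 0.117 az 180.0
[ 0.415 -0.048  0.189] r 0.119 az -168.0
[ 0.414 -0.051  0.194] r 0.12 az -167.0
[ 0.414 -0.057  0.195] r 0.122 az -164.0
[ 0.415 -0.061  0.192] r 0.123 az -162.0
[ 0.411 -0.004  0.19 ] r 0.122 az 171.0
[ 0.411 -0.013  0.19 ] r 0.121 az 175.0
[ 0.411 -0.023  0.191] r 0.121 az 180.0
[ 0.411 -0.042  0.189] r 0.121 az -171.0
[ 0.411 -0.057  0.195] r 0.125 az -164.0
[ 0.412 -0.061  0.189] r 0.125 az -163.0
[ 0.408 -0.061  0.194] r 0.129 az -163.0
knob 87 [ 0.44097539 -0.34255969  0.03502603] [ 0.42335408 -0.35990766  0.02167375] [ 0.45916583 -0.32444064  0.04538769]
38 [ 0.4404565  -0.34119238  0.04056242]
```

```bash
python3 - <<'E'
from h import *
find("top",["knob"],T_wc("top"))
E
```

```text
top knob 0.46 [ 0.4436 -0.337   0.0345]
top knob 0.45 [ 0.4725 -0.0455  0.1419]
```

View pics/3.png

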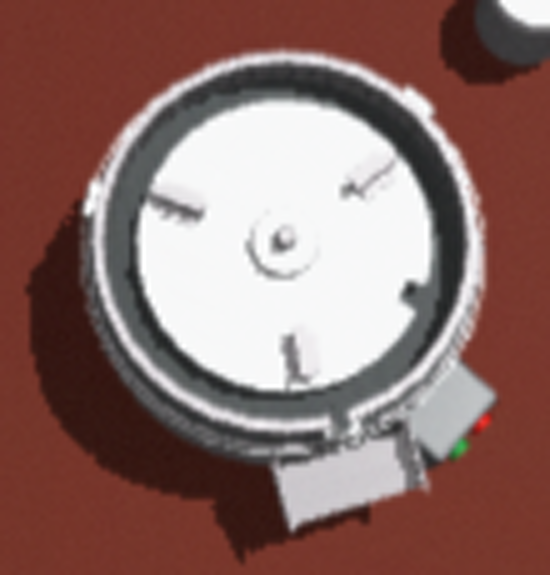

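Top crop: notch at about (408,292), chute and mark at about (340,425), beaters at (297,360), (372,175), (175,203). The centre is about (0.532,-0.024) and the mark at azimuth -163°. The beaters sit at -50.5°, 69.5° and -170.5°, so the notch is at about -110.5° and needs roughly 52° clockwise. This matches the 0.6–1.3 rad given.

I'll push beater 1, after first going above the mill for a close look.

```bash
cat >> h.py <<'E'
def rows(targets,base=None):
    """targets: (x,y,z,yawdeg) world -> shift/turn in tool axes of the pose now (or base=(x,y,z,yaw) exact down)"""
    if base is None:
        o=monitor.get_obs(); p0=np.array(o["position"]); R0=R.from_quat(o["ee_rot"])
    else:
        p0=np.array(base[:3]); R0=R.from_euler("z",base[3],degrees=True)*R.from_rotvec([np.pi,0,0])
    for x,y,z,w in targets:
        Rt=R.from_euler("z",w,degrees=True)*R.from_rotvec([np.pi,0,0])
        print((R0.inv().apply(np.array([x,y,z])-p0)).round(4).tolist(),(R0.inv()*Rt).as_rotvec(degrees=True).round(1).tolist())
E
python3 - <<'E'
from h import *
i=eyes.camera_info("wrist"); print(np.array(i["tool_from_camera"]).round(3).tolist(), np.array(i["intrinsics"]).round(0).tolist())
rows([(.26,.568,.34,65.4),(.532,-.024,.36,-25)])
E
```

```text
[[1.0, 0.001, 0.001, -0.0], [-0.001, 0.946, 0.324, -0.084], [-0.001, -0.324, 0.946, -0.143], [0.0, 0.0, 0.0, 1.0]] [[350.0, 0.0, 277.0], [0.0, 350.0, 214.0], [0.0, 0.0, 1.0]]
[-0.0003, 0.0003, -0.1087] [-0.0, -0.0, 0.0]
[-0.4257, 0.4938, -0.1287] [-0.0, -0.0, 90.4]
```

servo_tool(
  motion=[
    [0, 0, 0, -0.06, 0, 0, 0],
    [0, -0.426, 0.494, -0.129, 0, 0, 90],
    [0, -0.426, 0.494, -0.129, 0, 0, 90],
    [0, -0.426, 0.494, -0.129, 0, 0, 90],
    [0, -0.426, 0.494, -0.129, 0, 0, 90],
    [0, -0.426, 0.494, -0.129, 0, 0, 90],
    [0, -0.426, 0.494, -0.129, 0, 0, 90],
    [0, -0.426, 0.494, -0.129, 0, 0, 90],
    [0, -0.426, 0.494, -0.129, 0, 0, 90],
    [0, -0.426, 0.494, -0.129, 0, 0, 90],
    [0, -0.426, 0.494, -0.129, 0, 0, 90],
    [0, -0.426, 0.494, -0.129, 0, 0, 90],
    [0, -0.426, 0.494, -0.129, 0, 0, 90],
    [0, -0.426, 0.494, -0.129, 0, 0, 90],
    [0, -0.426, 0.494, -0.129, 0, 0, 90],
  ],
)

```text
clock: 3.28
position: [0.5317, -0.023, 0.3602]
ee_rot: [0.977, -0.212, -0.0, -0.0]
ft_force: [0.3, -0.4, 0.1]
grip_width: 0.001
```

```bash
cat > c.py <<'E'
import sys
from h import *
from scipy.optimize import least_squares
o=monitor.get_obs(); T=T_wc("wrist",o); im,d=eyes.camera("wrist"); n=sys.argv[1]; cv2.imwrite(f"pics/{n}.png",im)
print({k:np.round(o[k],3).tolist() for k in["clock","position","ee_rot","ft_force","grip_width","joint_pos"]})
find("wrist",["mark","shaft_end","notch","beater1","beater2","beater3"],T)
W=cloud("wrist",d,T); c0=np.array([.532,-.024]); rr=np.hypot(W[...,0]-c0[0],W[...,1]-c0[1])
P=W[(abs(W[...,2]-.187)<.004)&(rr>.11)&(rr<.13)]
f=least_squares(lambda q:np.hypot(P[:,0]-q[0],P[:,1]-q[1])-.120,c0,loss="soft_l1",f_scale=.002); print("rim",len(P),f.x.round(4),P[:,2].mean().round(4))
S=W[(W[...,2]>.194)&(W[...,2]<.21)&(rr<.02)]; print("shaft",len(S),S.mean(0).round(4) if len(S) else 0)
H=W[(abs(W[...,2]-.183)<.004)&(rr<.035)]; print("hub",len(H),H.mean(0).round(4) if len(H) else 0)
cx=f.x; r=np.hypot(W[...,0]-cx[0],W[...,1]-cx[1]); az=np.degrees(np.arctan2(W[...,1]-cx[1],W[...,0]-cx[0]))
B=az[(W[...,2]>.183)&(W[...,2]<.197)&(r>.052)&(r<.094)]
h,_=np.histogram(B,72,(-180,180)); print("beater az",[(int(-177.5+5*i),int(v)) for i,v in enumerate(h) if v>10])
M=W[(W[...,2]>.1895)&(W[...,2]<.198)&(r>.109)&(r<.135)]; M=M[:,:2]-cx; m=np.degrees(np.arctan2(M[:,1],M[:,0])); print("mark az",len(m),np.median(m))
pl=W[(abs(W[...,2]-.168)<.012)&(r<.1)]; print("plate z",np.median(pl[:,2]))
E
python3 c.py 4
```

```text
{'clock': 3.275, 'position': [0.532, -0.023, 0.36], 'ee_rot': [0.977, -0.212, -0.0, -0.0], 'ft_force': [0.319, -0.363, 0.135], 'grip_width': 0.001, 'joint_pos': [-0.557, 0.08, 0.557, 1.509, -0.043, 1.565, -0.427]}
wrist mark 0.87 [0.5467 0.0021 0.1553]
wrist shaft_end 0.93 [0.548  0.0063 0.154 ]
wrist shaft_end 0.48 [ 0.5401 -0.0154  0.1703]
wrist notch 0.7 [ 0.5329 -0.0126  0.169 ]
wrist beater1 0.69 [ 0.531  -0.0172  0.1644]
wrist beater2 0.69 [ 0.531  -0.0172  0.1644]
wrist beater3 0.69 [ 0.531  -0.0172  0.1644]
rim 5820 [ 0.5308 -0.0238] 0.1866
shaft 178 [ 0.5312 -0.023   0.1985]
hub 1400 [ 0.5313 -0.0226  0.1827]
beater az [(-172, 223), (-167, 137), (-52, 184), (-47, 189), (67, 219), (72, 169)]
mark az 169 -162.20823967055352
plate z 0.16788117492467497
```

View pics/4.png

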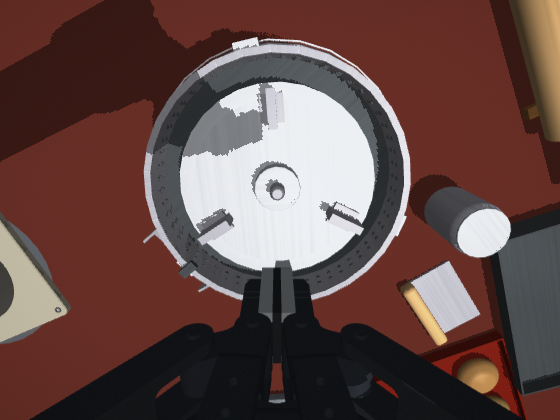

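The picture shows the shaft at (277,190), the mark at (188,268), and the beaters at (272,105), (342,217) and (214,227). Centre is (0.531,-0.023), notch -110°, mark -162°. I'll plan the descent and arc.

```bash
cat >> h.py <<'E'
C=np.array([.5312,-.0232])
def pose(b,g,z,r=.073):
    a=np.radians(b); u=np.array([np.cos(a),np.sin(a)]); t=np.array([-u[1],u[0]])
    p=C+r*u+(.015+g)*t; return (*p,z,b)
E
python3 - <<'E'
from h import *
rows([pose(-50,.012,.24),pose(-50,.012,.178)])
print("arc"); rows([pose(b,0,.178) for b in range(-50,-85,-4)],base=pose(-50,.012,.178))
E
```

```text
[0.0764, 0.0064, 0.1203] [-0.0, 0.0, 25.5]
[0.0764, 0.0064, 0.1823] [-0.0, 0.0, 25.5]
arc
[-0.0, 0.012, 0.0] [0.0, 0.0, 0.0]
[0.0009, 0.0171, 0.0] [0.0, -0.0, 4.0]
[0.0014, 0.0223, 0.0] [0.0, -0.0, 8.0]
[0.0015, 0.0275, 0.0] [-0.0, -0.0, 12.0]
[0.0013, 0.0327, 0.0] [0.0, -0.0, 16.0]
[0.0007, 0.0379, 0.0] [0.0, -0.0, 20.0]
[-0.0002, 0.043, 0.0] [0.0, -0.0, 24.0]
[-0.0015, 0.048, 0.0] [0.0, -0.0, 28.0]
[-0.0031, 0.053, 0.0] [-0.0, -0.0, 32.0]
```

servo_tool(
  motion=[
    [0, 0.076, 0.006, 0.06, 0, 0, 10],
    [0, 0.076, 0.006, 0.12, 0, 0, 25.5],
    [0, 0.076, 0.006, 0.12, 0, 0, 25.5],
    [0, 0.076, 0.006, 0.14, 0, 0, 25.5],
    [0, 0.076, 0.006, 0.16, 0, 0, 25.5],
    [0, 0.076, 0.006, 0.175, 0, 0, 25.5],
    [0, 0.076, 0.006, 0.182, 0, 0, 25.5],
    [0, 0.076, 0.006, 0.182, 0, 0, 25.5],
    [0, 0.076, 0.006, 0.182, 0, 0, 25.5],
  ],
)

```text
clock: 4.75
position: [0.599, -0.0615, 0.179]
ee_rot: [0.906, -0.423, 0.0, -0.0]
ft_force: [-0.2, -0.4, -0.1]
grip_width: -0.002
```

servo_tool(
  motion=[
    [0, 0, 0.003, 0, 0, 0, 0],
    [0, 0, 0.006, 0, 0, 0, 0],
    [0, 0, 0.009, 0, 0, 0, 0],
    [0, 0, 0.012, 0, 0, 0, 0],
    [0, 0.0005, 0.0145, 0, 0, 0, 2],
    [0, 0.0009, 0.017, 0, 0, 0, 4],
    [0, 0.0009, 0.017, 0, 0, 0, 4],
  ],
)

```text
clock: 5.62
position: [0.5861, -0.0732, 0.1783]
ee_rot: [0.89, -0.455, -0.0, 0.0]
ft_force: [0.4, -0.5, 0.1]
grip_width: 0.003
```

servo_tool(
  motion=[
    [0, 0.0005, 0.0026, 0, 0, 0, 2],
    [0, 0.0009, 0.0051, 0, 0, 0, 4],
    [0, 0.0012, 0.0077, 0, 0, 0, 6],
    [0, 0.0014, 0.0103, 0, 0, 0, 8],
    [0, 0.0015, 0.0129, 0, 0, 0, 10],
    [0, 0.0015, 0.0155, 0, 0, 0, 12],
    [0, 0.0015, 0.0181, 0, 0, 0, 14],
    [0, 0.0013, 0.0207, 0, 0, 0, 16],
    [0, 0.001, 0.0233, 0, 0, 0, 18],
    [0, 0.0007, 0.0259, 0, 0, 0, 20],
    [0, 0.0003, 0.0285, 0, 0, 0, 22],
    [0, -0.0002, 0.031, 0, 0, 0, 24],
    [0, -0.0008, 0.0335, 0, 0, 0, 26],
    [0, -0.0015, 0.036, 0, 0, 0, 28],
    [0, -0.0015, 0.036, 0, 0, 0, 28],
  ],
)

```text
clock: 7.5
position: [0.556, -0.093, 0.1783]
ee_rot: [0.754, -0.657, -0.0, -0.0]
ft_force: [-0.3, -0.8, -1.5]
grip_width: 0.002
```

```bash
python3 c.py 5
python3 - <<'E'
from h import *
print("meas vs cmd",pose(-82,0,.178)); rows([pose(-82-k,0,.178) for k in np.arange(1,9)],base=pose(-82,0,.178))
E
```

```text
{'clock': 7.5, 'position': [0.556, -0.093, 0.178], 'ee_rot': [0.754, -0.657, -0.0, -0.0], 'ft_force': [-0.334, -0.829, -1.478], 'grip_width': 0.002, 'joint_pos': [-0.539, 0.276, 0.739, 1.731, -0.198, 1.211, -1.182]}
wrist mark 0.88 [ 0.6248 -0.0637  0.1429]
wrist mark 0.45 [ 0.3468 -0.424   0.0181]
wrist shaft_end 0.87 [ 0.6254 -0.0573  0.1404]
wrist shaft_end 0.25 [ 0.3472 -0.4228  0.0171]
wrist notch 0.76 [ 0.5663 -0.0199  0.1677]
wrist beater1 0.82 [ 0.566  -0.0234  0.1675]
wrist beater2 0.82 [ 0.566  -0.0234  0.1675]
wrist beater3 0.82 [ 0.566  -0.0234  0.1675]
rim 10127 [ 0.5308 -0.0244] 0.1869
shaft 844 [ 0.5331 -0.0256  0.1982]
hub 4790 [ 0.5353 -0.026   0.1829]
beater az [(-77, 17), (-67, 218), (-62, 736), (32, 555), (37, 968), (42, 161)]
mark az 4 -9.505539098951171
plate z 0.16805052982511234
meas vs cmd (np.float64(0.5562136574012083), np.float64(-0.09340197250373365), 0.178, -82)
[0.0003, 0.0013, 0.0] [0.0, -0.0, 1.0]
[0.0005, 0.0026, 0.0] [0.0, -0.0, 2.0]
[0.0007, 0.0038, 0.0] [0.0, -0.0, 3.0]
[0.0009, 0.0051, 0.0] [0.0, -0.0, 4.0]
[0.001, 0.0064, 0.0] [0.0, -0.0, 5.0]
[0.0012, 0.0077, 0.0] [0.0, -0.0, 6.0]
[0.0013, 0.009, 0.0] [0.0, -0.0, 7.0]
[0.0014, 0.0103, 0.0] [0.0, -0.0, 8.0]
```

View pics/5.png

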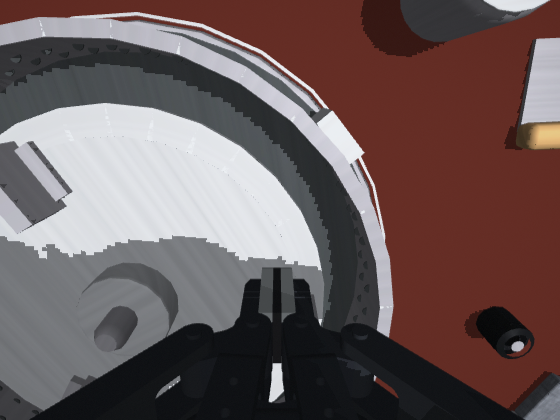

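Picture 5: beater 2 is at (30,185), the shaft at (118,330), and beater 1 is hidden by the fingers. The disc has turned about 33.5°. From here I take small steps and watch the force.

servo_tool(
  motion=[
    [0, 0.0003, 0.0013, 0, 0, 0, 1],
    [0, 0.0005, 0.0026, 0, 0, 0, 2],
    [0, 0.0007, 0.0038, 0, 0, 0, 3],
    [0, 0.0007, 0.0038, 0, 0, 0, 3],
  ],
)

```text
clock: 8.35
position: [0.5524, -0.0942, 0.1783]
ee_rot: [0.737, -0.676, -0.0, -0.0]
ft_force: [0.2, 0.4, 0.4]
grip_width: 0.001
```

servo_tool(
  motion=[
    [0, 0.0002, 0.0006, 0, 0, 0, 0.5],
    [0, 0.0003, 0.0013, 0, 0, 0, 1],
    [0, 0.0004, 0.0019, 0, 0, 0, 1.5],
    [0, 0.0004, 0.0019, 0, 0, 0, 1.5],
  ],
)

```text
clock: 8.85
position: [0.5506, -0.0948, 0.1783]
ee_rot: [0.728, -0.686, -0.0, -0.0]
ft_force: [0.1, 0.2, 0.7]
grip_width: -0.003
```

servo_tool(
  motion=[
    [0, 0.0002, 0.0006, 0, 0, 0, 0.5],
    [0, 0.0003, 0.0013, 0, 0, 0, 1],
    [0, 0.0004, 0.0019, 0, 0, 0, 1.5],
    [0, 0.0004, 0.0019, 0, 0, 0, 1.5],
  ],
)

```text
clock: 9.35
position: [0.5487, -0.0953, 0.1783]
ee_rot: [0.719, -0.695, -0.0, -0.0]
ft_force: [0.4, -0.4, 0.8]
grip_width: -0.001
```

servo_tool(
  motion=[
    [0, 0.0002, 0.0006, 0, 0, 0, 0.5],
    [0, 0.0003, 0.0013, 0, 0, 0, 1],
    [0, 0.0004, 0.0019, 0, 0, 0, 1.5],
    [0, 0.0004, 0.0019, 0, 0, 0, 1.5],
  ],
)

```text
clock: 9.85
position: [0.5468, -0.0957, 0.1783]
ee_rot: [0.71, -0.704, -0.0, -0.0]
ft_force: [-0.6, 0.2, 0.9]
grip_width: 0.003
```

servo_tool(
  motion=[
    [0, 0.0002, 0.0006, 0, 0, 0, 0.5],
    [0, 0.0003, 0.0013, 0, 0, 0, 1],
    [0, 0.0004, 0.0019, 0, 0, 0, 1.5],
    [0, 0.0004, 0.0019, 0, 0, 0, 1.5],
  ],
)

```text
clock: 10.35
position: [0.5449, -0.0962, 0.1783]
ee_rot: [-0.7, 0.714, 0.0, 0.0]
ft_force: [-0.5, -1.2, -0.1]
grip_width: -0.0
```

servo_tool(
  motion=[
    [0, 0.0002, 0.0006, 0, 0, 0, 0.5],
    [0, 0.0003, 0.0013, 0, 0, 0, 1],
    [0, 0.0004, 0.0019, 0, 0, 0, 1.5],
    [0, 0.0004, 0.0019, 0, 0, 0, 1.5],
  ],
)

```text
clock: 10.85
position: [0.543, -0.0965, 0.1783]
ee_rot: [-0.691, 0.723, 0.0, 0.0]
ft_force: [0.8, 0.4, 0.6]
grip_width: -0.0
```

servo_tool(
  motion=[
    [0, 0.0002, 0.0006, 0, 0, 0, 0.5],
    [0, 0.0003, 0.0013, 0, 0, 0, 1],
    [0, 0.0004, 0.0019, 0, 0, 0, 1.5],
    [0, 0.0004, 0.0019, 0, 0, 0, 1.5],
  ],
)

```text
clock: 11.35
position: [0.5411, -0.0968, 0.1783]
ee_rot: [-0.681, 0.732, 0.0, 0.0]
ft_force: [-1.0, 0.4, -0.2]
grip_width: -0.0
```

servo_tool(
  motion=[
    [0, 0.0002, 0.0006, 0, 0, 0, 0.5],
    [0, 0.0003, 0.0013, 0, 0, 0, 1],
    [0, 0.0004, 0.0019, 0, 0, 0, 1.5],
    [0, 0.0004, 0.0019, 0, 0, 0, 1.5],
  ],
)

```text
clock: 11.85
position: [0.5392, -0.0971, 0.1783]
ee_rot: [-0.672, 0.741, 0.0, 0.0]
ft_force: [-0.8, 0.3, -0.3]
grip_width: -0.001
```

servo_tool(
  motion=[
    [0, 0.0002, 0.0006, 0, 0, 0, 0.5],
    [0, 0.0003, 0.0013, 0, 0, 0, 1],
    [0, 0.0004, 0.0019, 0, 0, 0, 1.5],
    [0, 0.0004, 0.0019, 0, 0, 0, 1.5],
  ],
)

```text
clock: 12.35
position: [0.5372, -0.0973, 0.1783]
ee_rot: [-0.662, 0.749, 0.0, 0.0]
ft_force: [-0.1, 0.5, 0.1]
grip_width: 0.001
```

```bash
python3 c.py 6 | grep -E "beater az|rim|clock"
```

```text
{'clock': 12.35, 'position': [0.537, -0.097, 0.178], 'ee_rot': [-0.662, 0.749, 0.0, 0.0], 'ft_force': [-0.077, 0.461, 0.14], 'grip_width': 0.001, 'joint_pos': [-0.587, 0.235, 0.788, 1.778, -0.178, 1.201, -1.442]}
rim 10127 [ 0.5307 -0.0244] 0.1869
beater az [(-92, 22), (-82, 223), (-77, 728), (17, 458), (22, 1023), (27, 152)]
  return _methods._mean(a, axis=axis, dtype=dtype,
  ret = ret.dtype.type(ret / rcount)
```

servo_tool(
  motion=[
    [0, 0.0002, 0.0006, 0, 0, 0, 0.5],
    [0, 0.0003, 0.0013, 0, 0, 0, 1],
    [0, 0.0004, 0.0019, 0, 0, 0, 1.5],
    [0, 0.0004, 0.0019, 0, 0, 0, 1.5],
  ],
)

```text
clock: 13.2
position: [0.5353, -0.0975, 0.1783]
ee_rot: [-0.652, 0.758, 0.0, 0.0]
ft_force: [0.6, -0.9, -0.3]
grip_width: 0.0
```

servo_tool(
  motion=[
    [0, 0.0002, 0.0006, 0, 0, 0, 0.5],
    [0, 0.0003, 0.0013, 0, 0, 0, 1],
    [0, 0.0004, 0.0019, 0, 0, 0, 1.5],
    [0, 0.0004, 0.0019, 0, 0, 0, 1.5],
  ],
)

```text
clock: 13.7
position: [0.5333, -0.0975, 0.1783]
ee_rot: [-0.642, 0.766, 0.0, 0.0]
ft_force: [-0.7, -0.1, 0.0]
grip_width: -0.001
```

servo_tool(
  motion=[
    [0, 0.0002, 0.0006, 0, 0, 0, 0.5],
    [0, 0.0003, 0.0013, 0, 0, 0, 1],
    [0, 0.0004, 0.0019, 0, 0, 0, 1.5],
    [0, 0.0004, 0.0019, 0, 0, 0, 1.5],
  ],
)

```text
clock: 14.2
position: [0.5314, -0.0976, 0.1783]
ee_rot: [-0.632, 0.775, 0.0, 0.0]
ft_force: [0.7, -0.3, -0.0]
grip_width: -0.001
```

servo_tool(
  motion=[
    [0, 0.0002, 0.0006, 0, 0, 0, 0.5],
    [0, 0.0003, 0.0013, 0, 0, 0, 1],
    [0, 0.0004, 0.0019, 0, 0, 0, 1.5],
    [0, 0.0004, 0.0019, 0, 0, 0, 1.5],
  ],
)

```text
clock: 14.7
position: [0.5295, -0.0976, 0.1783]
ee_rot: [-0.622, 0.783, 0.0, 0.0]
ft_force: [0.4, 0.7, -0.0]
grip_width: -0.001
```

servo_tool(
  motion=[
    [0, 0.0002, 0.0006, 0, 0, 0, 0.5],
    [0, 0.0003, 0.0013, 0, 0, 0, 1],
    [0, 0.0004, 0.0019, 0, 0, 0, 1.5],
    [0, 0.0004, 0.0019, 0, 0, 0, 1.5],
  ],
)

```text
clock: 15.2
position: [0.5276, -0.0976, 0.1783]
ee_rot: [-0.612, 0.791, 0.0, 0.0]
ft_force: [-0.4, -0.4, -0.0]
grip_width: -0.002
```

servo_tool(
  motion=[
    [0, 0.0002, 0.0006, 0, 0, 0, 0.5],
    [0, 0.0003, 0.0013, 0, 0, 0, 1],
    [0, 0.0004, 0.0019, 0, 0, 0, 1.5],
    [0, 0.0004, 0.0019, 0, 0, 0, 1.5],
  ],
)

```text
clock: 15.7
position: [0.5256, -0.0975, 0.1783]
ee_rot: [-0.601, 0.799, 0.0, 0.0]
ft_force: [0.6, -1.1, 0.1]
grip_width: 0.003
```

servo_tool(
  motion=[
    [0, 0.0002, 0.0006, 0, 0, 0, 0.5],
    [0, 0.0003, 0.0013, 0, 0, 0, 1],
    [0, 0.0004, 0.0019, 0, 0, 0, 1.5],
    [0, 0.0004, 0.0019, 0, 0, 0, 1.5],
  ],
)

```text
clock: 16.2
position: [0.5236, -0.0973, 0.1783]
ee_rot: [-0.591, 0.807, 0.0, 0.0]
ft_force: [0.3, 0.5, -0.2]
grip_width: 0.003
```

servo_tool(
  motion=[
    [0, 0.0002, 0.0006, 0, 0, 0, 0.5],
    [0, 0.0003, 0.0013, 0, 0, 0, 1],
    [0, 0.0004, 0.0019, 0, 0, 0, 1.5],
    [0, 0.0004, 0.0019, 0, 0, 0, 1.5],
  ],
)

```text
clock: 16.7
position: [0.5217, -0.0971, 0.1783]
ee_rot: [-0.58, 0.815, 0.0, 0.0]
ft_force: [-0.3, -0.0, -0.0]
grip_width: -0.001
```

```bash
python3 c.py 7 2>/dev/null| grep -E "beater az|rim"
```

```text
rim 10112 [ 0.5307 -0.0244] 0.1869
beater az [(-107, 13), (-92, 460), (-87, 485), (7, 1180), (12, 387), (17, 32)]
```

servo_tool(
  motion=[
    [0, 0.0002, 0.0006, 0, 0, 0, 0.5],
    [0, 0.0003, 0.0013, 0, 0, 0, 1],
    [0, 0.0004, 0.0019, 0, 0, 0, 1.5],
    [0, 0.0004, 0.0019, 0, 0, 0, 1.5],
  ],
)

```text
clock: 17.55
position: [0.5202, -0.097, 0.1784]
ee_rot: [-0.569, 0.822, -0.0, 0.0]
ft_force: [2.9, -0.9, -0.6]
grip_width: 0.001
```

servo_tool(
  motion=[
    [0, 0.0001, 0.0003, 0, 0, 0, 0],
    [0, 0.0001, 0.0005, 0, 0, 0, 0],
    [0, 0.0001, 0.0005, 0, 0, 0, 0],
  ],
)

```text
clock: 17.92
position: [0.52, -0.0969, 0.1785]
ee_rot: [-0.57, 0.822, -0.001, 0.001]
ft_force: [5.6, -1.6, -0.7]
grip_width: -0.001
```

The stop is confirmed: the force rises from 2.9 to 5.6 N over 0.5 mm, after about 61.5° of turning. Next I retreat and go for the knob.

```bash
python3 - <<'E'
from h import *
rows([(.442,-.341,.27,-21.5),(.442,-.341,.15,-21.5)])
E
```

```text
[0.2559, -0.0129, -0.0915] [-0.1, -0.1, -89.1]
[0.2559, -0.0127, 0.0285] [-0.1, -0.1, -89.1]
```

servo_tool(
  motion=[
    [0, 0, -0.004, 0, 0, 0, 0],
    [0, 0, -0.012, 0, 0, 0, 0],
    [0, 0, -0.012, -0.04, 0, 0, 0],
    [0.75, 0, -0.012, -0.09, 0, 0, 0],
    [0.75, 0.256, -0.013, -0.0915, 0, 0, -89],
    [0.75, 0.256, -0.013, -0.0915, 0, 0, -89],
    [0.75, 0.256, -0.013, -0.0915, 0, 0, -89],
    [0.75, 0.256, -0.013, -0.0915, 0, 0, -89],
    [0.75, 0.256, -0.013, -0.0915, 0, 0, -89],
    [0.75, 0.256, -0.013, -0.0615, 0, 0, -89],
    [0.75, 0.256, -0.013, -0.0315, 0, 0, -89],
    [0.75, 0.256, -0.013, 0.0, 0, 0, -89],
    [0.75, 0.256, -0.013, 0.028, 0, 0, -89],
    [0.75, 0.256, -0.013, 0.028, 0, 0, -89],
  ],
)

```text
clock: 19.68
position: [0.4405, -0.3406, 0.1485]
ee_rot: [0.982, -0.188, -0.002, -0.001]
ft_force: [-0.4, 0.4, 0.2]
grip_width: 0.753
```

```bash
cat > k.py <<'E'
from h import *
o=monitor.get_obs(); T=T_wc("wrist",o); im,d=eyes.camera("wrist"); cv2.imwrite("pics/8.png",im)
print(o["position"],o["ee_rot"],o["clock"]); find("wrist",["knob"],T)
W=cloud("wrist",d,T); r=np.hypot(W[...,0]-.442,W[...,1]+.341)
t=W[(W[...,2]>.036)&(W[...,2]<.046)&(r<.035)]; print(len(t),t.mean(0).round(4),t.min(0).round(4),t.max(0).round(4))
(x,y),rad=cv2.minEnclosingCircle(t[:,:2].astype(np.float32)); print("circ",x,y,rad)
rows([(*t.mean(0)[:2],.006,-21.5)])
E
python3 k.py
```

```text
[ 0.44047987 -0.34059813  0.14850403] [ 9.82215536e-01 -1.87744676e-01 -2.07287390e-03 -5.29631577e-04] 19.675
wrist knob 0.73 [ 0.4421 -0.3437  0.0349]
1031 [ 0.441  -0.3431  0.0387] [ 0.4222 -0.3631  0.036 ] [ 0.4586 -0.3267  0.0424]
circ 0.4405363202095032 -0.34460628032684326 0.01867414452135563
[-0.0001, 0.0017, 0.145] [0.0, -0.0, -0.3]
```

View pics/8.png

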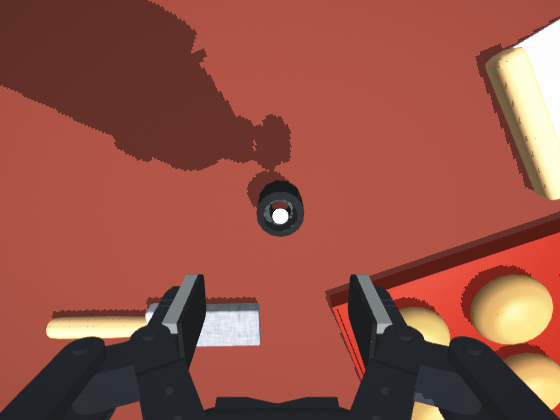

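Picture 8: knob centred between the fingers at about (280,208), with the brush well clear. Now the grasp.

servo_tool(
  motion=[
    [0.75, 0, 0.002, 0.05, 0, 0, 0],
    [0.75, 0, 0.002, 0.1, 0, 0, 0],
    [0.75, 0, 0.002, 0.13, 0, 0, 0],
    [0.75, 0, 0.002, 0.142, 0, 0, 0],
    [0.75, 0, 0.002, 0.142, 0, 0, 0],
    [0.2, 0, 0.002, 0.142, 0, 0, 0],
    [0.2, 0, 0.002, 0.142, 0, 0, 0],
    [0.2, 0, 0.002, 0.142, 0, 0, 0],
    [0.2, 0, 0.002, 0.142, 0, 0, 0],
    [0.2, 0, 0.002, 0.142, 0, 0, 0],
    [0.2, 0, 0.002, 0.142, 0, 0, 0],
  ],
  grip_force=40,
)

```text
clock: 21.15
position: [0.4418, -0.3435, 0.0099]
ee_rot: [0.982, -0.187, 0.001, 0.0]
ft_force: [-1.8, 1.0, 6.6]
grip_width: 0.416
```

```bash
python3 - <<'E'
from h import *
o=monitor.get_obs(); print(o["position"].round(4) if hasattr(o["position"],"round") else o["position"],o["ee_rot"],o["grip_width"],o["ft_force"])
z=o["position"][2]
rows([(.441,-.344,z+.27,-21.5),(*C,z+.27,-21.5),(*C,z+.21,-21.5)])
E
```

```text
[ 0.4418 -0.3435  0.0099] [ 9.82312633e-01 -1.87244378e-01  1.19589599e-03  6.91852815e-05] 0.41637116512919536 [-1.75408406  1.01337229  6.56667961]
[0.0001, 0.0007, -0.27] [-0.0, -0.1, -0.1]
[-0.034, -0.3308, -0.27] [-0.0, -0.1, -0.1]
[-0.0342, -0.3308, -0.21] [-0.0, -0.1, -0.1]
```

servo_tool(
  motion=[
    [0.2, 0, 0.0, -0.03, 0, 0, 0],
    [0.2, 0, 0.0, -0.08, 0, 0, 0],
    [0.2, 0, 0.0, -0.13, 0, 0, 0],
    [0.2, 0, 0.0, -0.19, 0, 0, 0],
    [0.2, 0, 0.0, -0.25, 0, 0, 0],
    [0.2, 0, 0.0, -0.27, 0, 0, 0],
    [0.2, 0, 0.0, -0.27, 0, 0, 0],
  ],
)

```text
clock: 22.02
position: [0.4413, -0.3436, 0.2803]
ee_rot: [0.982, -0.187, 0.002, 0.0]
ft_force: [-0.3, 0.5, -0.7]
grip_width: 0.411
```

```bash
python3 - <<'E'
from h import *
o=monitor.get_obs(); T=T_wc("wrist",o); im,d=eyes.camera("wrist"); im2,d2=eyes.camera("scene")
print(o["position"],o["ee_rot"],o["grip_width"],o["ft_force"]); find("wrist",["knob"],T)
p=proj("scene",o["position"],T_wc("scene")).astype(int); print(p)
u,v=p; a=cv2.resize(im2[max(v-60,0):v+30,max(u-45,0):u+45],(400,400),interpolation=cv2.INTER_CUBIC)
b=im[190:390,180:380]; b=cv2.resize(b,(400,400),interpolation=cv2.INTER_CUBIC)
cv2.imwrite("pics/9.png",np.hstack([a,b]))
# tool-frame geometry near the knob
Wt=cloud("wrist",d,np.array(eyes.camera_info("wrist")["tool_from_camera"]))
m=(abs(Wt[...,0])<.03)&(abs(Wt[...,1])<.03)&(abs(Wt[...,2])<.06); P=Wt[m]; print(len(P),P.min(0).round(3),P.max(0).round(3))
for x0 in np.arange(-.03,.03,.006):
    q=P[(P[:,0]>=x0)&(P[:,0]<x0+.006)]
    if len(q): print(x0.round(3),len(q),'y',q[:,1].min().round(3),q[:,1].max().round(3),'z',q[:,2].min().round(3),np.percentile(q[:,2],98).round(3))
E
```

```text
[ 0.44131695 -0.34355773  0.28029799] [ 9.82304805e-01 -1.87278722e-01  1.98242061e-03  1.41135109e-04] 0.4107876472371563 [-0.27064877  0.4511208  -0.68973528]
wrist knob 0.89 [ 0.4423 -0.3392  0.3024]
[129 183]
15249 [-0.03  -0.017 -0.06 ] [0.03  0.021 0.011]
-0.03 1191 y -0.014 -0.006 z -0.06 -0.009
-0.024 2135 y -0.014 0.012 z -0.06 -0.006
-0.018 1204 y -0.013 0.017 z -0.059 0.007
-0.012 1535 y -0.016 0.019 z -0.031 0.007
-0.006 1586 y -0.017 0.021 z -0.032 0.007
-0.0 1645 y -0.017 0.021 z -0.032 0.007
0.006 1524 y -0.016 0.019 z -0.031 0.007
0.012 1605 y -0.013 0.015 z -0.06 0.006
0.018 1709 y -0.014 0.011 z -0.06 -0.007
0.024 1115 y -0.014 -0.006 z -0.06 -0.01
```

View pics/9.png

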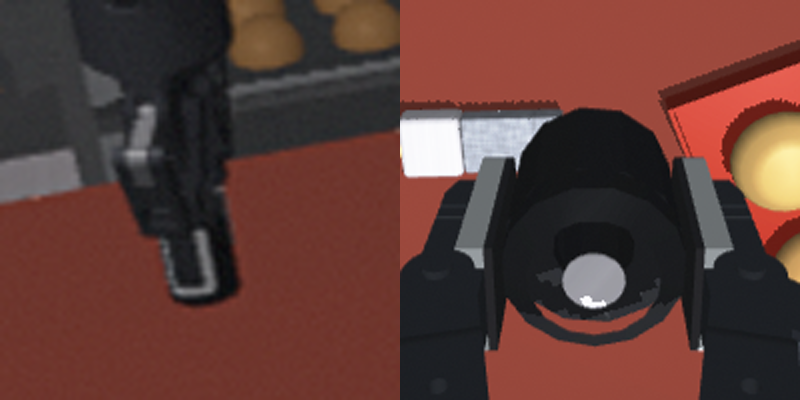

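Picture 9: knob held upright, with the fingertips about 15 mm above its underside. Moving above the shaft.

servo_tool(
  motion=[
    [0.2, -0.034, -0.331, -0.05, 0, 0, 0],
    [0.2, -0.034, -0.331, -0.05, 0, 0, 0],
    [0.2, -0.034, -0.331, -0.05, 0, 0, 0],
    [0.2, -0.034, -0.331, -0.05, 0, 0, 0],
    [0.2, -0.034, -0.331, -0.05, 0, 0, 0],
    [0.2, -0.034, -0.331, -0.05, 0, 0, 0],
    [0.2, -0.034, -0.331, -0.05, 0, 0, 0],
    [0.2, -0.034, -0.331, -0.05, 0, 0, 0],
  ],
)

```text
clock: 23.18
position: [0.5304, -0.0239, 0.3274]
ee_rot: [0.982, -0.188, -0.001, 0.0]
ft_force: [0.1, -1.0, -1.0]
grip_width: 0.415
```

```bash
python3 c.py 10 2>/dev/null | grep -vE "^wrist"; python3 - <<'E'
from h import *
o=monitor.get_obs(); im,d=eyes.camera("wrist"); Tt=np.array(eyes.camera_info("wrist")["tool_from_camera"]); T=T_wc("wrist",o)
Wt=cloud("wrist",d,Tt); W=cloud("wrist",d,T)
P=Wt[(abs(Wt[...,2]+.032)<.003)&(np.hypot(Wt[...,0],Wt[...,1])<.025)]; c,r=cv2.minEnclosingCircle(P[:,:2].astype(np.float32)); print("knob top tool",len(P),P.mean(0).round(4),c,r)
B=Wt[(Wt[...,2]>.003)&(Wt[...,2]<.015)&(np.hypot(Wt[...,0],Wt[...,1])<.025)]; print("bottom",len(B),B[:,2].max())
r=np.hypot(W[...,0]-C[0],W[...,1]-C[1])
S=W[(W[...,2]>.1965)&(W[...,2]<.206)&(r<.015)]; print("shaft top",len(S),S.mean(0).round(4))
H=W[(abs(W[...,2]-.183)<.0025)&(r<.028)]; c,rr=cv2.minEnclosingCircle(H[:,:2].astype(np.float32)); print("hub",len(H),c,rr)
E
```

```text
{'clock': 23.175, 'position': [0.53, -0.024, 0.327], 'ee_rot': [0.982, -0.188, -0.001, 0.0], 'ft_force': [0.076, -0.997, -1.004], 'grip_width': 0.415, 'joint_pos': [-0.57, 0.081, 0.57, 1.576, -0.043, 1.499, -0.376]}
rim 6566 [ 0.5308 -0.0239] 0.1866
shaft 220 [ 0.5312 -0.023   0.1985]
hub 1695 [ 0.5309 -0.0222  0.1828]
beater az [(7, 194), (12, 358), (127, 299), (132, 245)]
mark az 203 -162.2768690005418
plate z 0.16789494268956642
knob top tool 1942 [-0.0001 -0.0016 -0.0305] (2.793466228467878e-05, -0.003560551442205906) 0.023697003722190857
bottom 437 0.010663614205298766
shaft top 187 [ 0.531  -0.0233  0.199 ]
hub 1663 (0.5303522944450378, -0.02357286959886551) 0.021910695359110832
```

View pics/10.png

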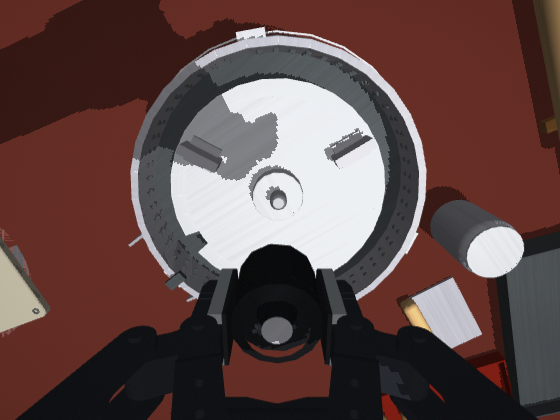

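Picture 10: shaft at (278,200), notch (192,240) near the mark (175,280). The disc is still at the stop, about 8° past the mark. Descending in stages.

servo_tool(
  motion=[
    [0.2, 0.0005, 0, 0.04, 0, 0, 0],
    [0.2, 0.0005, 0, 0.08, 0, 0, 0],
    [0.2, 0.0005, 0, 0.105, 0, 0, 0],
    [0.2, 0.0005, 0, 0.112, 0, 0, 0],
    [0.2, 0.0005, 0, 0.112, 0, 0, 0],
    [0.2, 0.0005, 0, 0.112, 0, 0, 0],
  ],
)

```text
clock: 24.32
position: [0.532, -0.0228, 0.2175]
ee_rot: [0.982, -0.187, 0.001, -0.0]
ft_force: [0.3, 0.4, -0.7]
grip_width: 0.417
```

servo_tool(
  motion=[
    [0.2, 0, 0, 0.002, 0, 0, 0],
    [0.2, 0, 0, 0.004, 0, 0, 0],
    [0.2, 0, 0, 0.006, 0, 0, 0],
    [0.2, 0, 0, 0.008, 0, 0, 0],
    [0.2, 0, 0, 0.008, 0, 0, 0],
    [0.2, 0, 0, 0.008, 0, 0, 0],
  ],
)

```text
clock: 25.08
position: [0.5314, -0.0228, 0.2083]
ee_rot: [0.982, -0.187, 0.0, -0.0]
ft_force: [0.6, 0.2, 0.3]
grip_width: 0.416
```

servo_tool(
  motion=[
    [0.2, 0, 0.0004, 0.002, 0, 0, 0],
    [0.2, 0, 0.0004, 0.004, 0, 0, 0],
    [0.2, 0, 0.0004, 0.006, 0, 0, 0],
    [0.2, 0, 0.0004, 0.006, 0, 0, 0],
    [0.2, 0, 0.0004, 0.006, 0, 0, 0],
  ],
)

```text
clock: 25.7
position: [0.5313, -0.0232, 0.2023]
ee_rot: [0.982, -0.187, 0.0, -0.0]
ft_force: [-1.3, -0.3, -0.4]
grip_width: 0.414
```

servo_tool(
  motion=[
    [0.2, 0, 0, 0.0015, 0, 0, 0],
    [0.2, 0, 0, 0.003, 0, 0, 0],
    [0.2, 0, 0, 0.0045, 0, 0, 0],
    [0.2, 0, 0, 0.0045, 0, 0, 0],
    [0.2, 0, 0, 0.0045, 0, 0, 0],
  ],
)

```text
clock: 26.32
position: [0.5312, -0.0232, 0.1978]
ee_rot: [0.982, -0.187, 0.0, -0.0]
ft_force: [0.4, 0.1, -0.7]
grip_width: 0.412
```

servo_tool(
  motion=[
    [0.2, 0, 0, 0.001, 0, 0, 0],
    [0.2, 0, 0, 0.002, 0, 0, 0],
    [0.2, 0, 0, 0.003, 0, 0, 0],
    [0.2, 0, 0, 0.003, 0, 0, 0],
    [0.2, 0, 0, 0.003, 0, 0, 0],
  ],
)

```text
clock: 26.95
position: [0.5312, -0.0232, 0.1948]
ee_rot: [0.982, -0.187, -0.0, -0.0]
ft_force: [0.1, 0.9, -1.1]
grip_width: 0.412
```

servo_tool(
  motion=[
    [0.2, 0, 0, 0.0005, 0, 0, 0],
    [0.2, 0, 0, 0.001, 0, 0, 0],
    [0.2, 0, 0, 0.0015, 0, 0, 0],
    [0.2, 0, 0, 0.0015, 0, 0, 0],
  ],
)

```text
clock: 27.45
position: [0.5312, -0.0232, 0.1933]
ee_rot: [0.982, -0.187, -0.0, -0.0]
ft_force: [1.4, 0.2, -0.6]
grip_width: 0.415
```

servo_tool(
  motion=[
    [0.2, 0, 0, 0.0005, 0, 0, 0],
    [0.2, 0, 0, 0.001, 0, 0, 0],
    [0.2, 0, 0, 0.0015, 0, 0, 0],
    [0.2, 0, 0, 0.0015, 0, 0, 0],
  ],
)

```text
clock: 27.95
position: [0.5313, -0.0232, 0.1919]
ee_rot: [0.982, -0.187, 0.0, -0.0]
ft_force: [-1.0, 1.1, 4.5]
grip_width: 0.415
```

servo_tool(
  motion=[
    [0.2, 0, 0, 0.0005, 0, 0, 0],
    [0.2, 0, 0, 0.001, 0, 0, 0],
    [0.2, 0, 0, 0.0015, 0, 0, 0],
    [0.2, 0, 0, 0.0015, 0, 0, 0],
  ],
)

```text
clock: 28.45
position: [0.5313, -0.0232, 0.1902]
ee_rot: [0.982, -0.187, 0.0, -0.0]
ft_force: [-0.3, 0.5, 2.1]
grip_width: 0.419
```

servo_tool(
  motion=[
    [0.2, 0, 0, 0.0005, 0, 0, 0],
    [0.2, 0, 0, 0.001, 0, 0, 0],
    [0.2, 0, 0, 0.0015, 0, 0, 0],
    [0.2, 0, 0, 0.0015, 0, 0, 0],
  ],
)

```text
clock: 28.95
position: [0.5313, -0.0232, 0.1888]
ee_rot: [0.982, -0.187, 0.0, -0.0]
ft_force: [0.8, 0.4, 3.1]
grip_width: 0.418
```

Past the 1.2 mm limit with a low force, so the pins are going into their pockets.

servo_tool(
  motion=[
    [0.2, 0, 0, 0.0005, 0, 0, 0],
    [0.2, 0, 0, 0.001, 0, 0, 0],
    [0.2, 0, 0, 0.0015, 0, 0, 0],
    [0.2, 0, 0, 0.0015, 0, 0, 0],
  ],
)

```text
clock: 29.45
position: [0.5313, -0.0232, 0.1879]
ee_rot: [0.982, -0.187, 0.0, -0.0]
ft_force: [-3.6, 0.4, 9.5]
grip_width: 0.415
```

servo_tool(
  motion=[
    [0.2, 0, 0, 0.0004, 0, 0, 0],
    [0.2, 0, 0, 0.0008, 0, 0, 0],
    [0.2, 0, 0, 0.0008, 0, 0, 0],
  ],
)

```text
clock: 29.82
position: [0.5313, -0.0232, 0.1878]
ee_rot: [0.982, -0.187, 0.0, -0.0]
ft_force: [-6.0, -0.4, 16.8]
grip_width: 0.418
```

Hard stop at 16.8 N. I'll unload, open and rise.

servo_tool(
  motion=[
    [0.2, 0, 0, -0.0005, 0, 0, 0],
    [0.2, 0, 0, -0.0012, 0, 0, 0],
    [0.2, 0, 0, -0.0012, 0, 0, 0],
    [0.65, 0, 0, -0.0012, 0, 0, 0],
    [0.65, 0, 0, -0.0012, 0, 0, 0],
    [0.65, 0, 0, -0.0012, 0, 0, 0],
    [0.65, 0, 0, -0.0012, 0, 0, 0],
    [0.65, 0, 0, -0.01, 0, 0, 0],
    [0.65, 0, 0, -0.03, 0, 0, 0],
    [0.65, 0, 0, -0.08, 0, 0, 0],
    [0.65, 0, 0, -0.14, 0, 0, 0],
    [0.65, 0, 0, -0.14, 0, 0, 0],
    [0.65, 0, 0, -0.14, 0, 0, 0],
  ],
)

```text
clock: 31.45
position: [0.5311, -0.0232, 0.3265]
ee_rot: [0.982, -0.187, 0.0, -0.0]
ft_force: [-0.4, 0.9, -1.1]
grip_width: 0.647
```

```bash
python3 c.py 11 2>/dev/null | grep -vE "^wrist"; python3 - <<'E'
from h import *
o=monitor.get_obs(); im,d=eyes.camera("wrist"); W=cloud("wrist",d,T_wc("wrist",o)); r=np.hypot(W[...,0]-C[0],W[...,1]-C[1])
K=W[(W[...,2]>.205)&(W[...,2]<.235)&(r<.03)]; print("knob top z",len(K),np.median(K[:,2]),K.mean(0).round(4))
t=K[K[:,2]>.21]; A=np.c_[t[:,:2]-C,np.ones(len(t))]; print("knob tilt plane",np.linalg.lstsq(A,t[:,2],rcond=None)[0].round(4))
p=W[(abs(W[...,2]-.165)<.008)&(r<.085)&(r>.03)]; A=np.c_[p[:,:2]-C,np.ones(len(p))]; print("plate plane",len(p),np.linalg.lstsq(A,p[:,2],rcond=None)[0].round(4),np.median(p[:,2]))
print("rim", np.median(W[(abs(W[...,2]-.187)<.004)&(r>.117)&(r<.123)][:,2]))
E
```

```text
{'clock': 31.45, 'position': [0.531, -0.023, 0.327], 'ee_rot': [0.982, -0.187, 0.0, -0.0], 'ft_force': [-0.445, 0.926, -1.098], 'grip_width': 0.647, 'joint_pos': [-0.571, 0.081, 0.571, 1.578, -0.044, 1.496, -0.375]}
rim 7196 [ 0.5309 -0.0238] 0.1866
shaft 841 [ 0.5302 -0.024   0.2051]
hub 93 [ 0.5344 -0.012   0.1827]
beater az [(-112, 163), (-107, 145), (7, 192), (12, 280), (127, 215), (132, 246)]
mark az 200 -162.27321201365305
plate z 0.16291171880828959
knob top z 1674 0.21545613036030517 [ 0.5302 -0.024   0.2135]
knob tilt plane [-0.0157 -0.0355  0.2164]
plate plane 22234 [-0.0002  0.0006  0.1631] 0.16292240474092962
rim 0.1867773503764691
```

View pics/11.png

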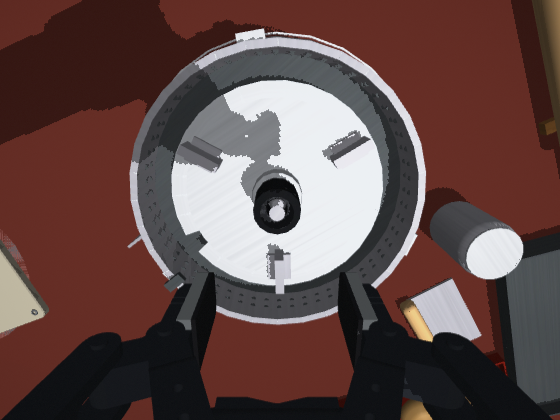

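Plate top measures 163 mm, which is home, and it is level. The knob is seated at the centre with nothing touching it.

```bash
python3 -c "
from workcell import ticket; print(ticket.hand_in())"
```

```text
the job is handed in; nothing more can be done
None
```

The beater disc is home on the drive plate with the hub knob seated over the shaft. I handed the job in at about 31.5 s on the robot's clock. The hand-in reports no verdict, so the figures below are my own last checks.

- **Turning:** I pushed beater 1 clockwise about 60° with the closed fingers, until the force reading rose from 2.9 to about 5.8 N over 0.5 mm. The other readings while pushing were around 1 N, up to about 1.7 N, which is about sensor noise. Force is only reported at the end of each move, so brief peaks in between would not show.
- **Pressing:** I slipped the knob over the shaft and pressed the disc down about 5 mm. It moved at 2–5 N and then stopped hard at 16.8 N, with about 6 N of sideways force, which I relieved before letting go.

| Check | Measured | Needed |
|---|---|---|
| Disc plate top above the bench | 162.9 mm | 163 mm when home |
| Disc tilt | under 0.001 rad | under 0.03 rad |
| Notch from the mark | about 8° | within about 17° |
| Knob off the shaft axis | about 1.3 mm | under 4 mm |

**Less certain:** the knob's top measured about 215.5–216.5 mm, against 218 mm expected. It cannot sit lower than flush, so I took this as depth error on the small cap. A rough fit to the cap gave a tilt of about 0.04 rad (limit 0.06).

The gripper was well clear at hand-in. I took no final measurement of the other bench items. Nothing indicated contact with them, and the brush, the nearest to the knob, was about 9 cm away.

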